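Roll the brass trim down into a picture frame

ROBOT

A 6-joint arm with a two-finger parallel gripper is mounted at the origin on the work surface. World frame = base frame: x ahead of the robot, y to its left, z up, the work surface at z = 0. Lengths are in mm, angles in rad, forces in N, time in s.
With the tool pointing down it reaches from about 250 to 800 mm from the base axis. Payload 3.9 kg.
Tool frame: the origin (TCP) lies between the finger pads; the fingertips stand tips_ahead ahead of it and the grasp point (between the pads) lies 11 mm behind it (tips_ahead is the distance from the TCP to the fingertips, in mm); z points along the fingers, y is the line along which they close (so a half turn about z gives the same grasp; the last joint's range is limited). The gripper opens to 85 mm and grips with 20 to 120 N. Pads are 22 mm wide; open, the fingers measure 114 mm over their backs; the gripper's body (76 mm by 85 mm) begins 54 mm behind the grasp point. The pads swing forward as they close: fully open they stand 13 mm farther back than shut.
Start: joints at [-1.12, 0.26, -0.138, 1.173, 0, 1.571], TCP at [228.729, -472.544, 239.304] pointing down, gripper open.
Joint ranges: [-2.78, 2.78], [-0.83, 1.72], [-1.28, 1.37], [-1.9, 2.12], [-1.57, 1.48], [-3.14, 3.14]. Speed limits (rad/s): [2.57, 2.57, 3.14, 3.14, 3.14, 3.14].

INTERFACE

Orientations are given as a unit quaternion [w, x, y, z].
In Python, from plant import * gives the robot as it stands.
- The arm moves only by the tool apply_moves, never from a script. Its argument "increments" is a list that holds one entry, the list of rows, each a list of 7 numbers: the shift along the tool's x, y, z each as a share of 0.02 m, from -1 to 1, then the turn, a rotation vector about the tool's x, y, z each as a share of 10 degrees, from -1 to 1, then the closure in counts, from 0 (fully open) to 255 (shut). In form: [[[x, y, z, rx, ry, rz, claw], ...]]. A call has 1 to 12 rows; each row shifts and turns the commanded pose from where the row before left it, along the tool's axes as they then stand; what a row does not reach is not made up. A row lasts 1/8 s, in which the tool goes at most 62.5 mm and 10.7 degrees, less where a joint would pass 70% of its speed; a pose out of reach is approached as far as the arm can. A call with a number of a shift or a turn outside -1 to 1 is refused whole. A call with a gripper value outside its range is refused whole. The fingers move at their own pace and stop on an object; the grip force is fixed at half the most. Time passes only in rows, so rows that do not move let the fingers close. It gives the time, the measured TCP pose, the force, the opening and the grip force at its end, in the units of the state.
- read_state(): the state, without advancing time (a new reading comes with each control period).
- capture(name): name is "side" or "top"; returns (picture, depth): 400x640x3 uint8, red, green, blue; 400x640 float32, mm along the optical axis (not along the pixel's ray), 0 where there is no reading.
- get_calibration(name): a dict with "fx", "fy", "cx", "cy" (pixels), "world_from_camera" (4x4, takes a point from camera to world coordinates). Camera axes: x right, y down, z forward; pixel columns grow to the right and rows downward; lengths in mm; the calibration is good to about 2 mm. A picture is of the moment at which its call begins. get_calibration takes no time and is no camera call.
- finish_job(): hands the job in; it is judged then, once.
The state is a dict: "time_s": time; "joint_positions": joint angles; "dq": joint speeds; "joint_torque": joint torques, N m; "position": TCP position; "orientation": TCP orientation; "ft_force": force on the tool from outside, world axes, zero at the start; "moment": the same for the moment, N m; "finger_gap": finger opening in mm; "grip_force": force on a finger pad.
Only numpy, scipy, OpenCV 4.12 (cv2) and the standard library are available. Lean on these libraries where they do the work, as an engineer would, in place of code of your own. Each camera call takes 0.05 s, during which the arm holds its last target. There are 200 camera calls.

TASK

Pick up the hand roller with the red grip and black drum and roll it firmly along the brass trim on the near rail of the picture frame, from one end to the other, so that all three brass lengths sit fully down in their groove. Then stand the roller upright back on the blue mat and let go. Touch the frame and trim only with the roller, and leave the white-drum roller where it is.

Things in the scene. Friction and masses are not known exactly. Their poses are not given: they have to be found in the camera images.
- roller: Loose roller, 0.37 kg, standing on the blue mat: black drum (36 mm diameter, 40 mm wide) between steel cheeks, red block grip above. Origin: lowest point of the drum; x along the axle, y the rolling direction, z up. Grip: 44 mm (x) by 28 mm (y), 54 to 100 mm above the origin; yoke below up to 50 mm. Cheeks, 57 mm over all in x, 2 mm off the ground, keep it standing; it leans up to 5 degrees.
- roller_drum (a joint): Turn of the black drum about its axle, in rad, 0 at the start, no limit; the drum spins nearly freely. Rolling 100 mm turns it by about 5.5 rad, either sign.
- frame: Dark wooden picture frame with a round red print, lying fixed on the table, 220 mm (x) by 300 mm (y), rails 50 mm wide, 25 mm high. Origin: centre of the underside, z up. Its near rail (x = -85 mm, robot side) has three brass lengths in a row along y, each 60 mm long, 20 mm wide, at y = -62, 0, +62 mm. Their tops are 33 mm above the table when up, 27 mm when fully down.
- trim1 (a joint): How far the brass length at frame y = -62 mm is pressed down, in m: 0 = fully up, 0.006 = fully down. It moves straight down, stiffly, under about 6 N, and stays where it is left.
- trim2 (a joint): The same for the middle brass length (frame y = 0).
- trim3 (a joint): The same for the brass length at frame y = +62 mm.
- mat: Blue square mat, 120 x 120 x 4 mm, fixed to the table. Origin: centre of the underside; its top is 4 mm above the table.
- white_roller: A second roller of the same shape and size with a white drum and a pale wooden grip, standing on a brown square pad. Not needed: leave it alone.
Things that resemble listed ones, but are neither listed nor needed, are in the scene too. Leave any green look-alike of the roller alone.

How it is judged (in metres and radians):
On the way, in this order (a step that is already met when the one before it is completed fails the run):
1. the roller's drum is pressed on the trim (over 3 N) (contact force between roller and frame above 3 N and x of roller in the frame of frame between -0.105 and -0.065 m), for 0.05 s.
2. the roller is rolled along the trim: its drum has turned by more than 3 rad from the start, either way, while on the trim ((value of joint roller_drum above 3 rad or value of joint roller_drum below -3 rad) and contact force between roller and frame above 1 N and x of roller in the frame of frame between -0.105 and -0.065 m), for 0.02 s.
At the end, for the whole second after the job is handed in: All three brass lengths are pressed down by more than 4.5 of their 6 mm; the red-grip roller stands at rest on the blue mat, within 60 mm of its centre and upright within 14 degrees (value of joint each of trim1, trim2, trim3 above 0.0045 m and horizontal distance between roller and mat below 0.06 m and z of roller in the frame of mat below 0.015 m and angle between roller's own z axis and vertical below 0.25 rad and linear speed of roller below 0.03 m/s); the robot touches nothing.
It fails at once if the fingers or arm press on the frame or its trim (over 2 N) (contact force between any of the fingers, the arm and frame above 2 N).
It fails at once if the white-drum roller is moved by more than 30 mm (distance of white_roller from where it was at the start of the episode above 0.03 m).
It also fails if it takes over 54 s, if anything falls off the work surface, if the arm or the gripper's body presses on something with over 40 N, if the wrist force passes 120 N, or if a joint passes its speed limit or range.

## Working session

There is one attempt and no reset: what is moved stays moved. The work goes in short steps, Python scripts to look and compute and a tool call to move; the robot and the scene stay as the last step left them, time stands still between calls to the robot, and variables do not carry over. Pictures are saved under pics/ and viewed, at most 10 in all, crops included, and the job is handed in when it is done.

Besides the shell and the picture viewer there is one more tool, called after "Request:" as name(argument=value, ...), one argument or row to a line, values as JSON. apply_moves: Moves the arm, as the interface text tells. Shift numbers are shares of 0.02 m and turn numbers shares of 10 degrees, none past 1 either way. Its arguments: {"type":"object","properties":{"increments":{"type":"array","items":{"type":"array","items":{"type":"array","items":{"type":"number"}}}}},"required":["increments"]}

```bash
mkdir -p pics; cat > h.py <<'E'
from plant import *
import numpy as np, cv2
def shot(n,f):
    p,d=capture(n); cv2.imwrite('pics/'+f+'.png',p[:,:,::-1]); np.save('pics/'+f+'.npy',d); return p,d
def w(n,d,u,v,r=1):
    c=get_calibration(n); q=d[v-r:v+r+1,u-r:u+r+1]; z=np.median(q[q>0])
    return (c['world_from_camera']@np.array([(u-c['cx'])/c['fx']*z,(v-c['cy'])/c['fy']*z,z,1]))[:3].round(1)
E
python3 -c "
from h import *
shot('top','t1');shot('side','s1');s=read_state();print(s)
for n in('top','side'):print(get_calibration(n))"
```

```text
{'time_s': 0.1, 'joint_positions': array([-1.12002180e+00,  2.60597585e-01, -1.39241046e-01,  1.17271573e+00,
       -3.54808963e-05,  1.57078805e+00]), 'dq': array([ 0.00080675, -0.00072296,  0.00322438, -0.00057672, -0.00091428,
       -0.00092491]), 'joint_torque': array([ 2.06057930e-04, -4.06508374e+01,  2.54527617e+01,  1.00117424e-02,
        6.80692597e-05, -4.91084336e-06]), 'position': array([ 228.44915138, -472.01741073,  238.55864135]), 'orientation': array([-8.52820615e-04,  9.74706329e-01,  2.23487806e-01, -2.13734282e-04]), 'ft_force': array([-0.10309901, -0.09593313, -0.3253728 ]), 'moment': array([-0.00067835, -0.0359288 ,  0.03902519]), 'grip_force': 0.0, 'finger_gap': 85.39348846739604}
{'fx': 413.842827977979, 'fy': 413.842827977979, 'cx': 318.2528912220614, 'cy': 200.69365403518634, 'world_from_camera': array([[-5.31830109e-03, -9.80180802e-01,  1.98033610e-01,
         3.13008761e+02],
       [-9.99931038e-01,  3.13907326e-03, -1.13166395e-02,
         1.27612212e+01],
       [ 1.04707108e-02, -1.98080139e-01, -9.80129901e-01,
         8.96266112e+02],
       [ 0.00000000e+00,  0.00000000e+00,  0.00000000e+00,
         1.00000000e+00]])}
{'fx': 503.8273425001596, 'fy': 503.8273425001596, 'cx': 313.54243529549046, 'cy': 197.22271151738948, 'world_from_camera': array([[-7.72861763e-01, -3.67313546e-01,  5.17460582e-01,
        -1.52201071e+02],
       [-6.34438644e-01,  4.30395551e-01, -6.42064854e-01,
         8.06160445e+02],
       [ 1.31263863e-02, -8.24524365e-01, -5.65674172e-01,
         7.46583113e+02],
       [ 0.00000000e+00,  0.00000000e+00,  0.00000000e+00,
         1.00000000e+00]])}
```

View pics/t1.png

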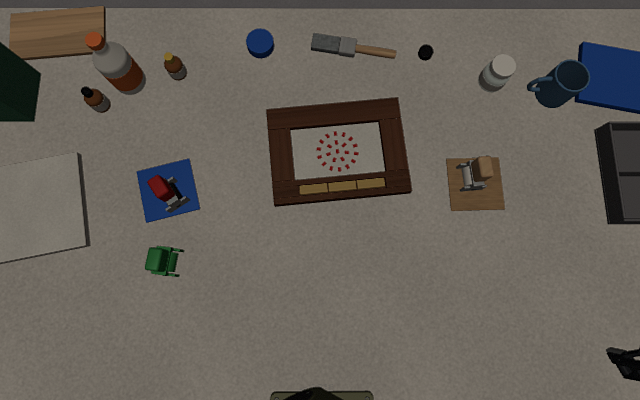

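View pics/s1.png

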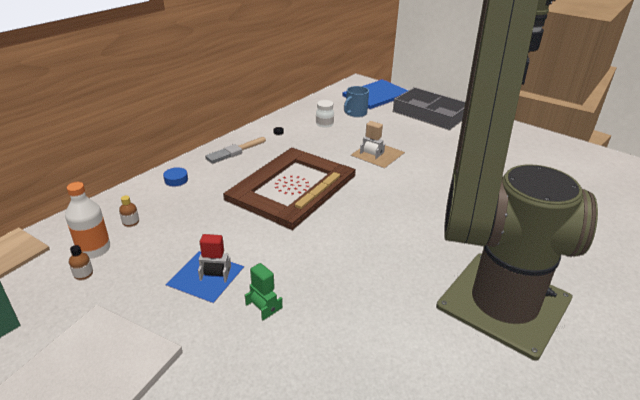

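The top view shows the red roller on the blue mat near (168,190), the green look-alike near (163,261), the frame with brass at (300–385, 185) and the white roller at (475,175). I'll enlarge the roller and the frame rail.

```bash
python3 -c "
from h import *
p=cv2.imread('pics/t1.png');s=cv2.imread('pics/s1.png')
R=lambda a:cv2.resize(a,(400,300),interpolation=cv2.INTER_CUBIC)
a=cv2.resize(p[150:230,130:210],(400,400),interpolation=2);b=cv2.resize(s[225:305,165:245],(400,400),interpolation=2)
c=cv2.resize(p[160:210,260:420],(800,250)[:2],interpolation=2)
cv2.imwrite('pics/c1.png',np.vstack([np.hstack([a,b])[:350],c]))
d=np.load('pics/t1.npy')
for n,u,v in [('mat cor',138,199),('mat',190,160),('mat',199,212),('mat',147,221),('frame',267,111),('f',398,99),('f',410,191),('f',275,205),('brass',302,189),('br',342,186),('b',381,183)]: print(n,w('top',d,u,v))
# red grip mask
hsv=cv2.cvtColor(p,cv2.COLOR_BGR2HSV);m=((hsv[...,0]<6)|(hsv[...,0]>174))&(hsv[...,1]>150)&(hsv[...,2]>60);m[:,:130]=0;m[:,210:]=0
vs,us=np.nonzero(m)
P=np.array([w('top',d,u,v,0) for u,v in zip(us,vs)]);T=P[P[:,2]>95]
print(len(P),len(T),P[:,2].max(),T.mean(0),cv2.minAreaRect(T[:,:2].astype(np.float32)))
d2=np.load('pics/s1.npy')
hsv=cv2.cvtColor(s,cv2.COLOR_BGR2HSV);m=((hsv[...,0]<6)|(hsv[...,0]>174))&(hsv[...,1]>150)&(hsv[...,2]>60);m[:,:190]=0;m[:,235:]=0;m[:230]=0
vs,us=np.nonzero(m);P=np.array([w('side',d2,u,v,0) for u,v in zip(us,vs)]);T=P[P[:,2]>98];print(len(P),len(T),P[:,2].max(),T.mean(0),cv2.minAreaRect(T[:,:2].astype(np.float32)))
"
```

```text
mat cor [498.9 398.6   1.2]
mat [587.8 289.6   1.5]
mat [469.5 263.6   0.8]
mat [449.4 373.6   5.2]
frame [693.8 116.4  27. ]
f [ 723.1 -179.    25.9]
f [ 509.6 -195.7   26. ]
f [481.6  96.2  16.5]
brass [512.7  37.4  34.4]
br [519.6 -48.4  32.4]
b [ 525.5 -132.1   34.5]
266 265 nan [503.20377358 317.96339623 104.9754717 ] ((503.3044128417969, 318.21990966796875), (41.24781036376953, 26.102676391601562), 36.43083572387695)
471 183 nan [498.98907104 323.4420765  102.31748634] ((501.1030578613281, 321.7851867675781), (41.085750579833984, 26.573894500732422), 33.769649505615234)
  return _methods._mean(a, axis=axis, dtype=dtype,
  ret = ret.dtype.type(ret / rcount)
```

View pics/c1.png

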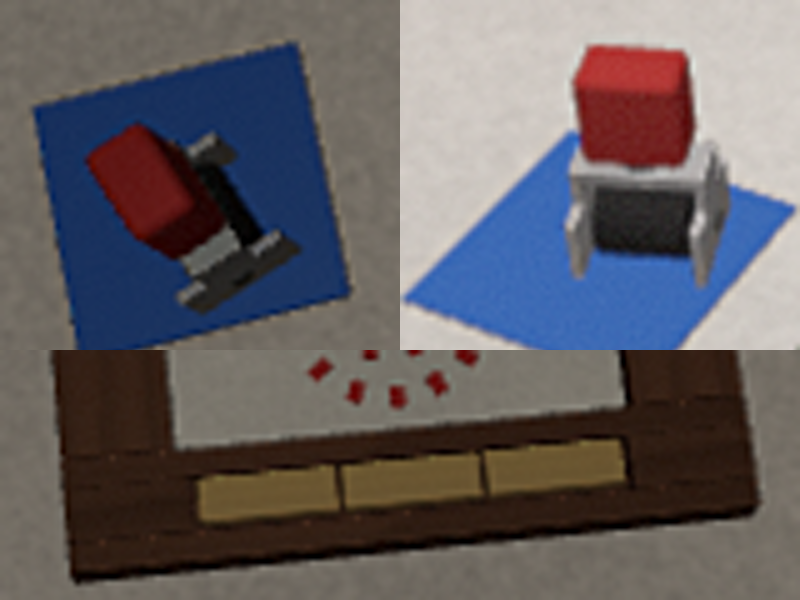

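Enlarged crop: the grip's long side, and so the axle, runs about 35° from world x. The brass strip ends are at about (299.7,190.2) and (385.4,182.0) px. I'll refine the brass line and test the wrist turn direction.

```bash
python3 -c "
from h import *
c=get_calibration('top');M=c['world_from_camera']
def rp(u,v,z):
    r=M[:3,:3]@np.array([(u-c['cx'])/c['fx'],(v-c['cy'])/c['fy'],1]);return (M[:3,3]+r*(z-M[2,3])/r[2]).round(1)
a,b=rp(299.7,190.2,33),rp(385.4,182,33);print(a,b,np.linalg.norm(a-b),np.degrees(np.arctan2(*(a-b)[1::-1])),(a+b)/2)
for u,v in((267,111),(398,99),(410,191)):print(rp(u,v,25))
for u,v in((137,199.5),(189.7,158.5),(200,209),(147,221.5)):print(rp(u,v,4))
"
```

```text
[510.4  42.3  33. ] [ 528.  -141.9   33. ] 185.03891482604408 95.45794614517513 [519.2 -49.8  33. ]
[694.7 116.6  25. ]
[ 723.5 -179.2   25. ]
[ 509.8 -195.9   25. ]
[497.2 399.6   4. ]
[590.6 289.7   4. ]
[475.6 260.9   4. ]
[448.5 374.    4. ]
```

Request:
apply_moves(
  increments=[
    [[0,0,0,0,0,-0.92,0]],
  ],
)

```text
time_s: 0.22
position: [228.6, -472.1, 238.7]
orientation: [-0.001, 0.953, 0.303, -0.0]
ft_force: [-0.0, 0.6, -0.3]
finger_gap: 84.9
grip_force: 0.0
```

```bash
python3 -c "
from h import *
s=read_state();print(s['time_s'],s['joint_positions'],s['position'],s['orientation'])"
```

```text
0.225 [-1.11997198e+00  2.60466575e-01 -1.38966256e-01  1.17267160e+00
  6.71337120e-05  1.40581096e+00] [ 228.57187701 -472.13739428  238.73129543] [-6.52163934e-04  9.52970422e-01  3.03062609e-01 -5.99341717e-05]
```

Request:
apply_moves(
  increments=[
    [[0,0,0,0,0,-1,0],[0,0,0,0,0,-1,0],[0,0,0,0,0,-1,0],[0,0,0,0,0,-1,0],[0,0,0,0,0,-1,0],[0,0,0,0,0,-1,0],[0,0,0,0,0,-1,0],[0,0,0,0,0,-1,0],[0,0,0,0,0,-1,0],[0,0,0,0,0,-1,0],[0,0,0,0,0,-1,0],[0,0,0,0,0,-1,0]],
  ],
)

```text
time_s: 1.72
position: [228.6, -472.2, 238.8]
orientation: [-0.0, 0.213, 0.977, 0.0]
ft_force: [0.1, -0.2, -0.2]
finger_gap: 85.1
grip_force: 0.0
```

Request:
apply_moves(
  increments=[
    [[0,0,0,0,0,-1,0],[0,0,0,0,0,-1,0],[0,0,0,0,0,-1,0],[0,0,0,0,0,-1,0],[0,0,0,0,0,-1,0],[0,0,0,0,0,-1,0],[0,0,0,0,0,0,0]],
  ],
)

```text
time_s: 2.6
position: [228.6, -472.2, 238.9]
orientation: [-0.0, -0.3, 0.954, 0.001]
ft_force: [-0.7, -0.2, -0.2]
finger_gap: 85.3
grip_force: 0.0
```

```bash
cat >> h.py <<'E'
from scipy.spatial.transform import Rotation as Ro
def to(x,y,z=None):
    s=read_state();R=Ro.from_quat(s['orientation'],scalar_first=True);p=s['position']
    d=R.inv().apply(np.array([x,y,p[2] if z is None else z])-p)
    m=R.as_matrix()
    print('t',s['time_s'],'pos',p.round(1),'xang',np.degrees(np.arctan2(m[1,0],m[0,0])).round(2),'tool shift/20',(d/20).round(2),'z',m[:,2].round(3),'j',s['joint_positions'].round(2),'F',s['ft_force'].round(1),'gap',s['finger_gap'])
E
python3 -c "
from h import *
to(502,320)
c=get_calibration('top');M=c['world_from_camera']
def rp(u,v,z):
    r=M[:3,:3]@np.array([(u-c['cx'])/c['fx'],(v-c['cy'])/c['fy'],1]);return (M[:3,3]+r*(z-M[2,3])/r[2]).round(1)
print([rp(u,v,4) for u,v in((137,171),(189.4,158.4),(200,209),(147.5,221.5),(168.5,190))])
"
```

```text
t 2.6 pos [ 228.6 -472.2  238.9] xang -145.09 tool shift/20 [-3.388e+01  2.466e+01  3.000e-02] z [-0.     0.001 -1.   ] j [-1.12  0.26 -0.14  1.17 -0.   -1.73] F [-0.7 -0.2 -0.2] gap 85.29840991251106
[array([561.9, 404.8,   4. ]), array([590.8, 290.4,   4. ]), array([475.6, 260.9,   4. ]), array([448.5, 372.9,   4. ]), array([518.4, 332.2,   4. ])]
```

Request:
apply_moves(
  increments=[
    [[-1,0.73,0,0,0,0,0],[-1,0.73,0,0,0,0,0],[-1,0.73,0,0,0,0,0],[-1,0.73,0,0,0,0,0],[-1,0.73,0,0,0,0,0],[-1,0.73,0,0,0,0,0],[-1,0.73,0,0,0,0,0],[-1,0.73,0,0,0,0,0],[-1,0.73,0,0,0,0,0],[-1,0.73,0,0,0,0,0],[-1,0.73,0,0,0,0,0],[-1,0.73,0,0,0,0,0]],
  ],
)

```text
time_s: 4.1
position: [324.7, -190.5, 239.2]
orientation: [-0.0, -0.299, 0.954, 0.0]
ft_force: [-0.0, -0.1, -0.0]
finger_gap: 85.5
grip_force: 0.0
```

Request:
apply_moves(
  increments=[
    [[-1,0.73,0,0,0,0,0],[-1,0.73,0,0,0,0,0],[-1,0.73,0,0,0,0,0],[-1,0.73,0,0,0,0,0],[-1,0.73,0,0,0,0,0],[-1,0.73,0,0,0,0,0],[-1,0.73,0,0,0,0,0],[-1,0.73,0,0,0,0,0],[-1,0.73,0,0,0,0,0],[-1,0.73,0,0,0,0,0],[-1,0.73,0,0,0,0,0],[-1,0.73,0,0,0,0,0]],
  ],
)

```text
time_s: 5.6
position: [420.7, 90.7, 239.2]
orientation: [-0.0, -0.299, 0.954, -0.0]
ft_force: [-0.1, -0.5, 0.1]
finger_gap: 85.5
grip_force: 0.0
```

Request:
apply_moves(
  increments=[
    [[-1,0.73,0,0,0,0,0],[-1,0.73,0,0,0,0,0],[-1,0.73,0,0,0,0,0],[-1,0.73,0,0,0,0,0],[-1,0.73,0,0,0,0,0],[-1,0.73,0,0,0,0,0],[-1,0.73,0,0,0,0,0],[-1,0.73,0,0,0,0,0],[-1,0.73,0,0,0,0,0],[-0.9,0.4,0,0,0,0,0],[0,0,0,0,0,0,0]],
  ],
)

```text
time_s: 6.98
position: [503.2, 319.0, 238.7]
orientation: [-0.0, -0.301, 0.954, -0.0]
ft_force: [0.4, 0.3, 0.5]
finger_gap: 85.4
grip_force: 0.0
```

```bash
python3 -c "
from h import *
to(502,320,75)"
```

```text
t 6.975 pos [503.2 319.  238.7] xang -144.98 tool shift/20 [0.02 0.08 8.18] z [-0. -0. -1.] j [ 0.56  0.38  0.04  1.23  0.   -0.05] F [0.4 0.3 0.5] gap 85.44412391794314
```

Request:
apply_moves(
  increments=[
    [[0,0,1,0,0,0,0],[0,0,1,0,0,0,0],[0,0,1,0,0,0,0],[0,0,1,0,0,0,0],[0,0,1,0,0,0,0],[0,0,1,0,0,0,0],[0,0,1,0,0,0,0],[0,0.08,1,0,0,0,0],[0,0,0,0,0,0,0]],
  ],
)

```text
time_s: 8.1
position: [500.1, 317.5, 77.8]
orientation: [-0.002, -0.3, 0.954, -0.001]
ft_force: [-0.8, -0.0, 0.6]
finger_gap: 85.5
grip_force: 0.0
```

```bash
python3 -c "
from h import *
to(502,320,77)
p,d=shot('side','s2');cv2.imwrite('pics/s2c.png',cv2.resize(p[160:310,120:320,::-1],(800,600),interpolation=2))"
```

```text
t 8.1 pos [500.1 317.5  77.8] xang -145.04 tool shift/20 [-0.15  0.05  0.04] z [-0.004 -0.003 -1.   ] j [ 0.57  0.48 -0.24  0.86 -0.   -0.04] F [-0.8 -0.   0.6] gap 85.45918978793073
```

View pics/s2c.png

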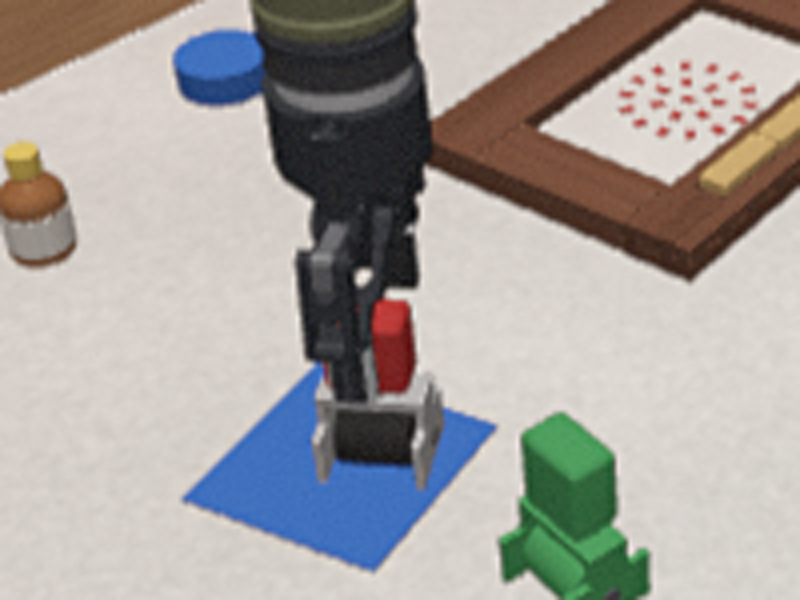

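```bash
python3 -c "
from h import *
c=get_calibration('side');I=np.linalg.inv(c['world_from_camera'])
def pj(P):
    q=(I@np.array([*P,1]))[:3];return ((c['fx']*q[0]/q[2]+c['cx']-120)*4).round(0),((c['fy']*q[1]/q[2]+c['cy']-160)*4).round(0),q[2].round()
d=np.load('pics/s2.npy')
s=read_state();p=s['position'];m=Ro.from_quat(s['orientation'],scalar_first=True).as_matrix()
for k in(-43,0,43):
  for z in (0,-11,-30): print(k,z,pj(p+m[:,1]*k+m[:,2]*z))
for u,v in((345,300),(350,350),(350,385),(328,320),(395,350),(330,375)):
  P=w('side',d,120+u//4,160+v//4); print(u,v,P,(m.T@(P-p)).round(1))
"
```

```text
-43 0 (np.float64(394.0), np.float64(293.0), np.float64(1064.0))
-43 -11 (np.float64(392.0), np.float64(277.0), np.float64(1058.0))
-43 -30 (np.float64(389.0), np.float64(248.0), np.float64(1047.0))
0 0 (np.float64(375.0), np.float64(346.0), np.float64(1029.0))
0 -11 (np.float64(372.0), np.float64(329.0), np.float64(1023.0))
0 -30 (np.float64(369.0), np.float64(300.0), np.float64(1012.0))
43 0 (np.float64(354.0), np.float64(402.0), np.float64(994.0))
43 -11 (np.float64(351.0), np.float64(385.0), np.float64(987.0))
43 -30 (np.float64(347.0), np.float64(355.0), np.float64(977.0))
345 300 [451.9 368.6 165.2] [ 11.5  69.5 -86.2]
350 350 [448.9 372.2 140.5] [ 11.9  74.2 -61.5]
350 385 [466.8 362.1 101.7] [  2.9  55.7 -22.7]
328 320 [456.9 375.3 154.9] [  3.5  72.1 -75.9]
395 350 [482.1 321.9  90.2] [ 13.4  13.9 -11.2]
330 375 [479.2 363.7 103.5] [ -8.2  49.9 -24.5]
```

The side view is consistent: the TCP projects to x≈375 against the grip centre at about 370, and the grip face lies at tool y=13.9. The grasp is centred, so I'll close.

Request:
apply_moves(
  increments=[
    [[0,0,0,0,0,0,255],[0,0,0,0,0,0,255],[0,0,0,0,0,0,255],[0,0,0,0,0,0,255],[0,0,0,0,0,0,255],[0,0,0,0,0,0,255],[0,0,0,0,0,0,255]],
  ],
)

```text
time_s: 9.02
position: [502.2, 319.2, 80.0]
orientation: [0.001, -0.301, 0.954, 0.0]
ft_force: [-0.9, -0.6, 5.8]
finger_gap: 27.2
grip_force: 59.6
```

Request:
apply_moves(
  increments=[
    [[0,0,-0.5,0,0,0,255],[0,0,-1,0,0,0,255],[0,0,-1,0,0,0,255],[0,0,-1,0,0,0,255],[0,0,0,0,0,0,255]],
  ],
)

```text
time_s: 9.65
position: [502.7, 319.5, 150.5]
orientation: [0.001, -0.301, 0.954, 0.0]
ft_force: [0.9, 0.1, -3.5]
finger_gap: 27.1
grip_force: 59.3
```

```bash
python3 -c "
from h import *
to(502,320)
p,d=shot('side','s3');cv2.imwrite('pics/s3c.png',cv2.resize(p[130:280,120:320,::-1],(800,600),interpolation=2))"
```

```text
t 9.65 pos [502.7 319.5 150.5] xang -144.97 tool shift/20 [ 0.02  0.04 -0.  ] z [ 0.002  0.001 -1.   ] j [ 0.57  0.43 -0.13  1.02 -0.   -0.05] F [ 0.9  0.1 -3.5] gap 27.056371331657125
```

View pics/s3c.png

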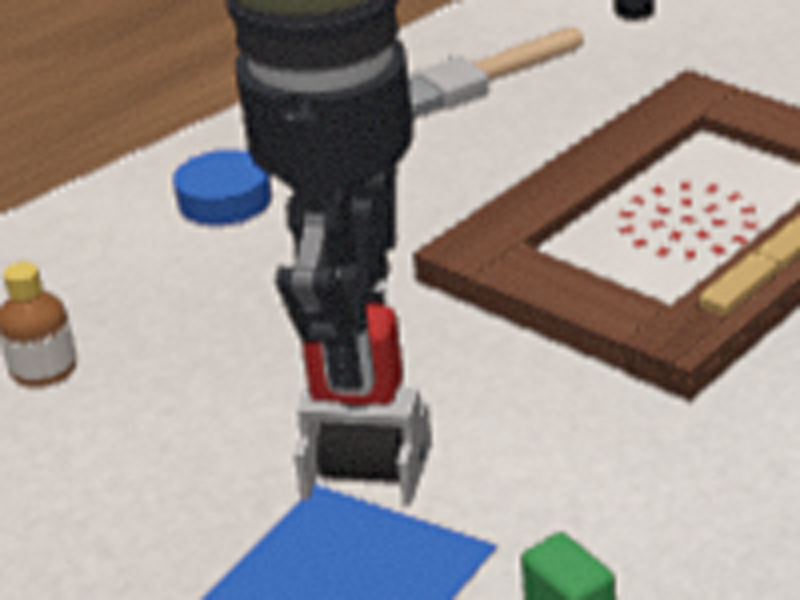

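The roller is held and hangs straight over the mat, with its drum lowest at crop (355,475). Next I'll turn it to line up with the rail.

Request:
apply_moves(
  increments=[
    [[0,0,0,0,0,1,255],[0,0,0,0,0,1,255],[0,0,0,0,0,0.95,255],[0,0,0,0,0,0,255]],
  ],
)

```text
time_s: 10.2
position: [501.0, 318.4, 147.8]
orientation: [-0.001, -0.049, 0.999, -0.001]
ft_force: [-0.1, -1.1, -3.3]
finger_gap: 27.1
grip_force: 59.2
```

```bash
python3 -c "
from h import *
to(511,35,115)"
```

```text
t 10.2 pos [501.  318.4 147.8] xang -174.36 tool shift/20 [  0.89 -14.15   1.66] z [-0.002 -0.002 -1.   ] j [ 0.57  0.43 -0.13  1.02  0.    0.47] F [-0.1 -1.1 -3.3] gap 27.10979953060154
```

Request:
apply_moves(
  increments=[
    [[0.06,-1,0,0,0,0,255],[0.06,-1,0,0,0,0,255],[0.06,-1,0,0,0,0,255],[0.06,-1,0,0,0,0,255],[0.06,-1,0,0,0,0,255],[0.06,-1,0,0,0,0,255],[0.06,-1,0,0,0,0,255],[0.06,-1,0,0,0,0,255],[0.06,-1,0,0,0,0,255],[0.06,-1,0,0,0,0,255]],
  ],
)

```text
time_s: 11.45
position: [509.3, 117.5, 149.3]
orientation: [0.0, -0.048, 0.999, -0.0]
ft_force: [0.4, 1.0, -3.7]
finger_gap: 27.4
grip_force: 59.6
```

Request:
apply_moves(
  increments=[
    [[0.06,-1,0,0,0,0,255],[0.06,-1,0.2,0,0,0,255],[0.06,-1,0.5,0,0,0,255],[0.06,-1,0.5,0,0,0,255],[0,0,0,0,0,0,255],[0,0,0,0,0,0,255]],
  ],
)

```text
time_s: 12.2
position: [512.3, 38.7, 125.6]
orientation: [0.0, -0.048, 0.999, 0.0]
ft_force: [0.1, 0.2, -4.1]
finger_gap: 27.3
grip_force: 59.8
```

```bash
python3 -c "
from h import *
to(511,35,108)
p,d=shot('side','s4');cv2.imwrite('pics/s4c.png',cv2.resize(p[90:240,200:400,::-1],(800,600),interpolation=2))"
```

```text
t 12.2 pos [512.3  38.7 125.6] xang -174.48 tool shift/20 [ 0.08 -0.18  0.88] z [ 0.     0.001 -1.   ] j [ 0.08  0.32 -0.37  0.88  0.   -0.02] F [ 0.1  0.2 -4.1] gap 27.259546891976843
```

View pics/s4c.png

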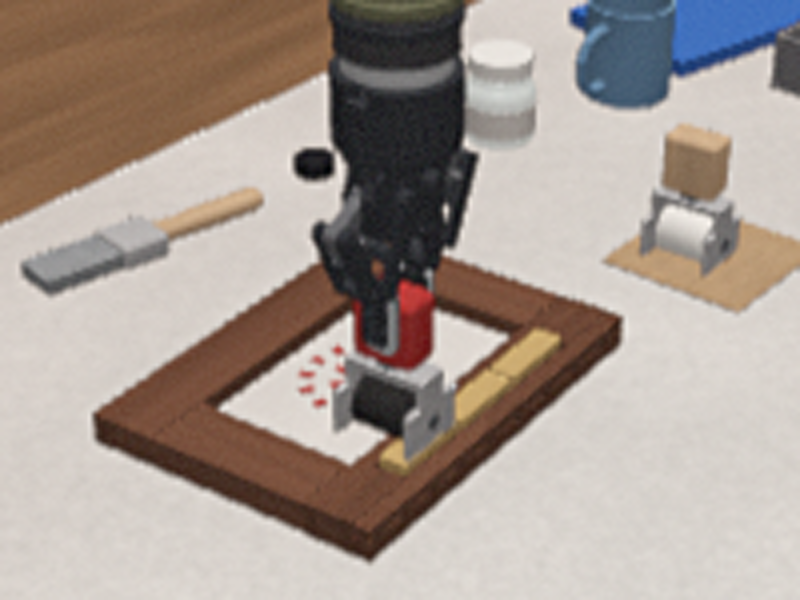

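The drum hangs over the +y end of the brass, with the drum at crop (383,405) and the brass end at (398,462). I'll check the lateral alignment with depth.

```bash
python3 -c "
from h import *
d=np.load('pics/s4.npy')
s=read_state();p=s['position'];m=Ro.from_quat(s['orientation'],scalar_first=True).as_matrix()
c=get_calibration('side');I=np.linalg.inv(c['world_from_camera'])
def pj(P):
    q=(I@np.array([*P,1]))[:3];return ((c['fx']*q[0]/q[2]+c['cx']-200)*4).round(0),((c['fy']*q[1]/q[2]+c['cy']-90)*4).round(0)
for u,v in((355,395),(383,405),(412,412),(370,300),(360,340),(430,340),(340,405),(445,420),(398,455),(385,462),(410,468),(545,345)):
  P=w('side',d,200+u//4,90+v//4,0); print(u,v,P,(m.T@(P-p)).round(1))
print(pj((510.4,42.3,33)),pj(p-[0,0,76]),pj(p-[0,0,58]), [pj(p+m@np.array([x,0,58])) for x in(-28.5,28.5)])
"
```

```text
355 395 [533.8  53.9  75.4] [-22.6  12.7  50.3]
383 405 [511.5  53.7  76.2] [-0.4 14.7 49.5]
412 412 [488.8  50.9  78.9] [22.5 14.1 46.8]
370 300 [496.1  80.6 166.6] [ 12.3  43.  -40.9]
360 340 [524.7  56.  117. ] [-13.8  15.7   8.7]
430 340 [493.2  31.2 118.1] [20.  -5.9  7.6]
340 405 [535.9  62.5  70.1] [-25.5  21.1  55.6]
445 420 [487.9  21.9  58.6] [ 26.2 -14.7  67.1]
398 455 [513.4  37.1  31.4] [-0.6 -2.  94.3]
385 462 [513.   48.7  31.7] [-1.4  9.5 94. ]
410 468 [503.4  37.5  24.1] [  9.3  -0.7 101.6]
545 345 [ 520.9 -123.5   30.4] [   7.4 -162.6   95.2]
(np.float64(394.0), np.float64(455.0)) (np.float64(395.0), np.float64(429.0)) (np.float64(395.0), np.float64(405.0)) [(np.float64(357.0), np.float64(390.0)), (np.float64(434.0), np.float64(420.0))]
```

Request:
apply_moves(
  increments=[
    [[0,-0.4,0.7,0,0,0,255],[0,0,0.2,0,0,0,255],[0,0,0.15,0,0,0,255],[0,0,0.1,0,0,0,255],[0,0,0,0,0,0,255]],
  ],
)

```text
time_s: 12.88
position: [513.1, 30.9, 102.9]
orientation: [0.0, -0.048, 0.999, 0.0]
ft_force: [-2.3, 0.7, 4.8]
finger_gap: 27.8
grip_force: 61.1
```

```bash
python3 -c "
from h import *
to(519.2+8.1,-49.8-84.6,101)"
```

```text
t 12.875 pos [513.1  30.9 102.9] xang -174.46 tool shift/20 [ 0.09 -8.29  0.09] z [ 0.001  0.    -1.   ] j [ 0.06  0.34 -0.4   0.83  0.   -0.04] F [-2.3  0.7  4.8] gap 27.798607145707486
```

Request:
apply_moves(
  increments=[
    [[0,0,0.1,0,0,0,255],[0,0,0.05,0,0,0,255],[0,0,0,0,0,0,255]],
  ],
)

```text
time_s: 13.25
position: [513.4, 31.0, 102.5]
orientation: [0.001, -0.048, 0.999, 0.0]
ft_force: [-6.5, 0.1, 22.7]
finger_gap: 27.1
grip_force: 63.7
```

Bottomed at about 26 N, so trim3 is down. I'll roll along the rail.

Request:
apply_moves(
  increments=[
    [[0.01,-0.4,0,0,0,0,255],[0.01,-0.4,0,0,0,0,255],[0.01,-0.4,0,0,0,0,255],[0.01,-0.4,0,0,0,0,255],[0.01,-0.4,0,0,0,0,255],[0.01,-0.4,0,0,0,0,255]],
  ],
)

```text
time_s: 14.0
position: [517.7, -15.9, 102.4]
orientation: [0.002, -0.049, 0.999, 0.001]
ft_force: [-4.1, 1.7, 22.0]
finger_gap: 27.5
grip_force: 63.2
```

Request:
apply_moves(
  increments=[
    [[0.01,-0.4,0,0,0,0,255],[0.01,-0.4,0,0,0,0,255],[0.01,-0.4,0,0,0,0,255],[0.01,-0.4,0,0,0,0,255],[0,0,0,0,0,0,255]],
  ],
)

```text
time_s: 14.62
position: [520.9, -50.0, 102.7]
orientation: [0.003, -0.048, 0.999, -0.001]
ft_force: [-4.5, -1.0, 19.5]
finger_gap: 27.4
grip_force: 63.0
```

Request:
apply_moves(
  increments=[
    [[0,-0.4,0.02,0,0,0,255],[0,-0.4,0.02,0,0,0,255],[0,-0.4,0,0,0,0,255],[0,-0.4,0,0,0,0,255],[0,-0.4,0,0,0,0,255],[0,-0.4,0,0,0,0,255],[0,-0.4,0,0,0,0,255],[0,-0.4,0,0,0,0,255],[0,-0.4,0,0,0,0,255],[0,-0.4,0,0,0,0,255],[0,-0.1,0,0,0,0,255],[0,0,0,0,0,0,255]],
  ],
)

```text
time_s: 16.12
position: [528.9, -132.0, 102.4]
orientation: [0.003, -0.048, 0.999, -0.002]
ft_force: [-3.8, -0.5, 20.9]
finger_gap: 27.5
grip_force: 63.2
```

```bash
python3 -c "
from h import *
to(518,332,150)"
```

```text
t 16.125 pos [ 528.9 -132.   102.4] xang -174.49 tool shift/20 [-1.7  23.14 -2.45] z [ 0.006 -0.003 -1.   ] j [-0.24  0.38 -0.34  0.84 -0.   -0.34] F [-3.8 -0.5 20.9] gap 27.502210575193626
```

All three pieces read about 102.5, the bottomed height. I'll lift and travel back to the mat.

Request:
apply_moves(
  increments=[
    [[0,0,-0.5,0,0,0,255],[0,0,-1,0,0,0,255],[0,0,-1,0,0,0,255],[-0.07,1,0,0,0,0,255],[-0.07,1,0,0,0,0,255],[-0.07,1,0,0,0,0,255],[-0.07,1,0,0,0,0,255],[-0.07,1,0,0,0,0,255],[-0.07,1,0,0,0,0,255],[-0.07,1,0,0,0,0,255],[-0.07,1,0,0,0,0,255]],
  ],
)

```text
time_s: 17.5
position: [521.2, 31.6, 147.6]
orientation: [-0.001, -0.049, 0.999, 0.0]
ft_force: [-0.6, 0.9, -3.1]
finger_gap: 27.0
grip_force: 59.9
```

Request:
apply_moves(
  increments=[
    [[-0.07,1,0,0,0,0,255],[-0.07,1,0,0,0,0,255],[-0.07,1,0,0,0,0,255],[-0.07,1,0,0,0,0,255],[-0.07,1,0,0,0,0,255],[-0.07,1,0,0,0,0,255],[-0.07,1,0,0,0,0,255],[-0.07,1,0,0,0,0,255],[-0.07,1,0,0,0,0,255],[-0.07,1,0,0,0,0,255],[-0.07,1,0,0,0,0,255]],
  ],
)

```text
time_s: 18.88
position: [516.4, 251.4, 148.5]
orientation: [0.0, -0.048, 0.999, 0.0]
ft_force: [-0.2, 0.2, -3.3]
finger_gap: 27.3
grip_force: 59.9
```

Request:
apply_moves(
  increments=[
    [[-0.07,1,0,0,0,0,255],[-0.07,1,0,0,0,0,255],[-0.07,1,0,0,0,0,255],[0,0,0,0,0,0,255],[0,0,0,0,0,0,255]],
  ],
)

```text
time_s: 19.5
position: [514.6, 310.0, 148.3]
orientation: [-0.0, -0.048, 0.999, -0.0]
ft_force: [0.0, -0.7, -3.5]
finger_gap: 27.5
grip_force: 60.1
```

```bash
python3 -c "
from h import *
to(516,330,80)
p,d=shot('side','s5');cv2.imwrite('pics/s5c.png',cv2.resize(p[130:300,150:377,::-1],(800,600),interpolation=2))
p,t=shot('top','t2')
for u,v in((307,189),(312,189),(342,186),(348,185),(370,184),(378,183)):print(w('top',t,u,v,1))
for x in(280,290,395,400):print('wood',w('top',t,x,192,1))"
```

```text
t 19.5 pos [514.6 310.  148.3] xang -174.47 tool shift/20 [-0.17  0.99  3.41] z [-0.    -0.001 -1.   ] j [ 0.54  0.44 -0.11  1.02 -0.    0.45] F [ 0.  -0.7 -3.5] gap 27.478339212213132
[514.2  26.8  28. ]
[513.9  16.1  29. ]
[520.2 -48.6  29.7]
[522.6 -61.6  28.8]
[ 524.9 -109.3   28. ]
[ 526.8 -126.5   28.9]
wood [508.1  84.9  26.5]
wood [508.   63.4  26.8]
wood [ 507.7 -163.3   25.1]
wood [ 508.2 -174.7   22.5]
```

View pics/s5c.png

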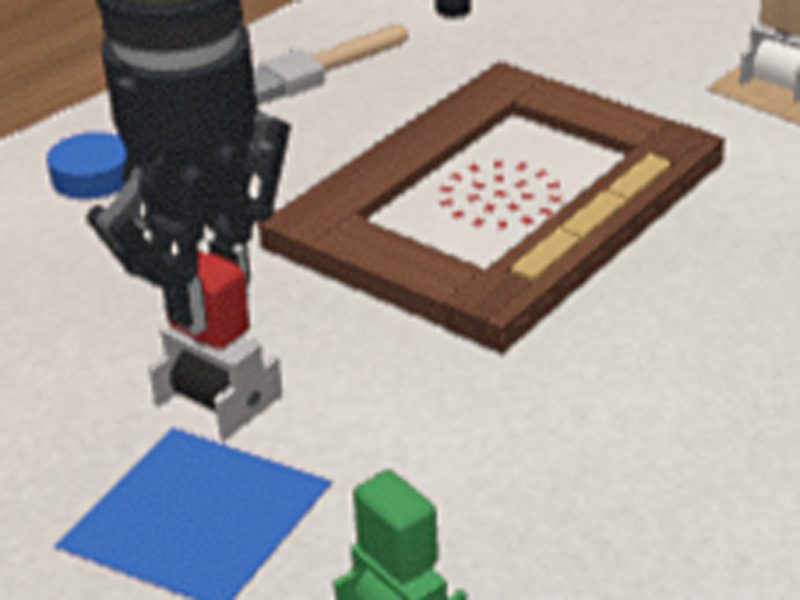

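All the brass lengths lie flush, at 28–29 mm where they were about 34 mm. The roller hangs upright in the gripper. I'll shift over the mat centre and lower it.

Request:
apply_moves(
  increments=[
    [[-0.1,0.9,0.3,0,0,0,255],[0,0,1,0,0,0,255],[0,0,1,0,0,0,255],[0,0,0.7,0,0,0,255],[0,0,0.3,0,0,0,255],[0,0,0.1,0,0,0,255],[0,0,0,0,0,0,255]],
  ],
)

```text
time_s: 20.48
position: [515.4, 328.6, 81.0]
orientation: [0.0, -0.048, 0.999, 0.0]
ft_force: [-0.7, 0.5, -2.5]
finger_gap: 27.1
grip_force: 60.1
```

Request:
apply_moves(
  increments=[
    [[0,0,0.06,0,0,0,255],[0,0,0.06,0,0,0,255],[0,0,0,0,0,0,255]],
  ],
)

```text
time_s: 20.85
position: [515.7, 329.1, 80.1]
orientation: [0.001, -0.048, 0.999, 0.001]
ft_force: [-2.4, -0.5, 5.8]
finger_gap: 27.5
grip_force: 61.4
```

Request:
apply_moves(
  increments=[
    [[0,0,-0.05,0,0,0,255],[0,0,0,0,0,0,150],[0,0,0,0,0,0,100],[0,0,0,0,0,0,0],[0,0,0,0,0,0,0],[0,0,0,0,0,0,0],[0,0,0,0,0,0,0]],
  ],
)

```text
time_s: 21.72
position: [515.0, 328.3, 79.1]
orientation: [-0.0, -0.048, 0.999, -0.0]
ft_force: [-1.0, 0.8, 0.0]
finger_gap: 85.1
grip_force: 0.0
```

Request:
apply_moves(
  increments=[
    [[0,0,-0.5,0,0,0,0],[0,0,-1,0,0,0,0],[0,0,-1,0,0,0,0],[0,0,-1,0,0,0,0],[0,0,-1,0,0,0,0],[0,0,-1,0,0,0,0],[0,0,-1,0,0,0,0],[0,0,0,0,0,0,0]],
  ],
)

```text
time_s: 22.72
position: [516.2, 329.1, 211.5]
orientation: [0.002, -0.048, 0.999, 0.001]
ft_force: [0.1, -0.6, -0.0]
finger_gap: 85.7
grip_force: 0.0
```

```bash
python3 -c "
from h import *
to(516,330,80)
p,d=shot('side','s6');cv2.imwrite('pics/s6c.png',cv2.resize(p[130:300,150:377,::-1],(800,600),interpolation=2))"
```

```text
t 22.725 pos [516.2 329.1 211.5] xang -174.47 tool shift/20 [0.03 0.03 6.58] z [ 0.004  0.003 -1.   ] j [0.57 0.42 0.03 1.17 0.   0.47] F [ 0.1 -0.6 -0. ] gap 85.72276669303216
```

View pics/s6c.png

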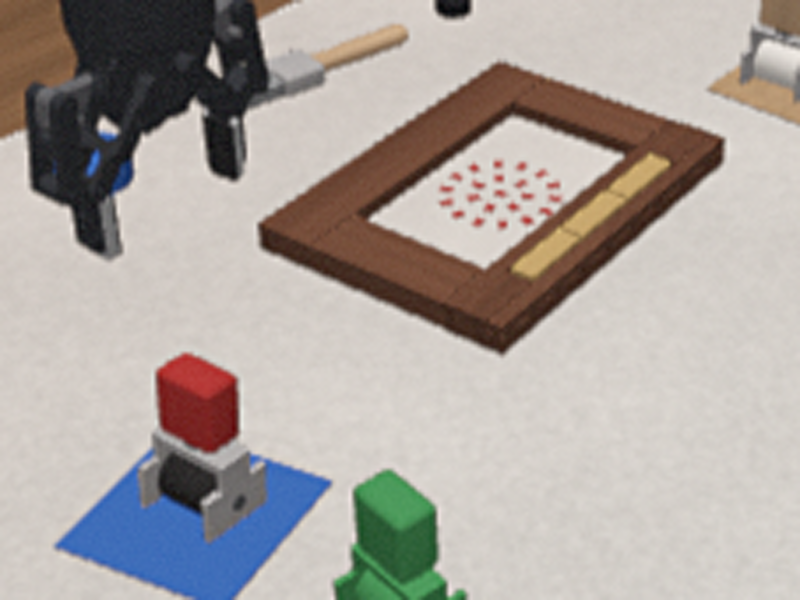

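The roller stands upright at mid-mat, near crop (200,450), and the gripper is clear of it. The trim is flush in its groove, so I'll hand in.

```bash
python3 -c "
from plant import *
print(finish_job())"
```

```text
the job is handed in; nothing more can be done
None
```

I handed in the job at about 23 s of the 54 s limit: all three brass lengths look fully down, and the red-grip roller stands upright and released near the middle of the blue mat; no verdict was returned.

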